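# Close the parts can with its double lid, then hold up the outer cover

## Task

Put the double lid on the wide open parts can: take the whole nested set off the rubber mat by the inner lid's stem, lower it gently until the inner lid is fully home on the can's rim, and let go. Then take the outer cover alone by its collar and lift it straight up, level, at least 10 cm, leaving the inner lid seated and undisturbed so that its seal can be checked, and finish still holding the cover in the air above the can. Do not shove the can or disturb the other things on the bench.

Things in the scene. Friction and masses are not known exactly. Their poses are not given: they have to be found in the camera images.
- can: The open parts can: plain metal, loose but heavy (about 1.6 kg), round, 116 mm across, 110 mm tall, wall 3 mm (mouth 110 mm across), half full of bolts to about 60 mm up. Origin: centre of its underside; z up.
- can_mouth (a point): Centre of the can's mouth, at the height of its rim (110 mm above the can's underside).
- mat: Thin square rubber mat, 150 x 150 x 6 mm, fixed, on which the nested lid set stands at the start. Origin: centre of its underside.
- inner: Inner lid, steel, loose, 0.25 kg, round: a plug 100 mm across (92 mm at its foot), 14 mm tall, to go into the can's mouth with 5 mm play all round; above it a flange 128 mm across, 7 mm thick, to rest on the rim; on its middle an upright round stem 15 mm thick, its top 84 mm above the plug's foot. Origin: centre of the plug's foot; z up along the stem.
- inner_stem (a point): Point to grip on the stem's axis, 74 mm above the plug's foot and 10 mm below the stem's top; 24 mm above the top of the cover's collar while the cover lies on the inner lid.
- inner_seat (a point): Centre of the inner lid's flange underside (14 mm above the plug's foot); it meets can_mouth when the lid is fully home.
- cover: Outer cover, steel, loose, 0.2 kg: disc 140 mm across, 3 mm thick, 5 mm skirt below it, round tube collar on its middle, 40 mm across (30 inside), 26 mm tall. Lies unfastened on the inner lid, stem up through the collar: the stem carries both lids, the collar the cover alone. Origin: centre of the skirt's lower edge, 16 mm above the plug's foot; disc top 8, collar top 34 mm above origin.
- cover_collar (a point): Point to grip on the collar's axis, 22 mm above the disc's top and 4 mm below the collar's top; the stem's top stands 38 mm above this point while nested.
- small_tin: Bystander: small open tin of brass bits, 60 mm across and 60 mm tall, far too narrow for the lids. Leave it where it is.
- wrench: Bystander: steel wrench lying flat, 150 mm long. Leave it where it is.
- mug: Bystander: white mug, 90 mm tall. Leave it where it is.
- oil: Bystander: black bottle, 64 mm across, 150 mm tall. Leave it where it is.
- bulb_box: Bystander: cardboard box 60 x 110 x 50 mm. Leave it where it is.
- bearing: Bystander: steel bearing ring, 52 mm across, 16 mm tall, lying flat. Leave it where it is.
There are look-alikes about, which are no part of the job. Of the things that look like the cover, the middle-sized one is meant.

How it is judged:
On the way, in this order (a step that is already met when the one before it is completed fails the run):
1. the nested set sits on the can: inner lid fully home, the cover still lying on it, both let go and at rest (z of inner_seat in the frame of can_mouth between -0.004 and 0.003 m and horizontal distance between inner_seat and can_mouth below 0.009 m and angle between inner_stem's own z axis and vertical below 0.05 rad and z of cover_collar in the frame of inner_stem below -0.024 m and contact force between the fingers and inner below 0.1 N and contact force between the fingers and cover below 0.1 N and linear speed of each of inner, cover below 0.02 m/s), for 0.2 s.
2. the cover alone is lifted, held by the fingers, clear above the inner lid's stem (z of inner_seat in the frame of can_mouth between -0.004 and 0.003 m and horizontal distance between inner_seat and can_mouth below 0.009 m and angle between inner_stem's own z axis and vertical below 0.05 rad and z of cover_collar in the frame of inner_stem above 0.062 m and contact force between the fingers and cover above 1 N), for 0.2 s.
At the end, for the whole second after the job is handed in: The inner lid is home on the can (flange within 4 mm of the rim in height, within 9 mm of centre, tilt under 0.05 rad) and at rest, untouched by the arm; the cover is held by the fingers alone, still, level within 0.2 rad, at least 90 mm above where it lay and within 50 mm of the can's axis (all of step 2 and horizontal distance between cover_collar and can_mouth below 0.05 m and angle between cover_collar's own z axis and vertical below 0.2 rad and contact force between each of cover, the arm and inner below 0.1 N and contact force between cover and can below 0.1 N and linear speed of cover below 0.03 m/s and linear speed of inner below 0.02 m/s); the arm keeps its last pose, push and grip.
It fails at once if the cover comes off the inner lid (more than 12 mm) while the inner lid is not home on the can (z of cover_collar in the frame of inner_stem above -0.016 m and not (z of inner_seat in the frame of can_mouth between -0.004 and 0.003 m and horizontal distance between inner_seat and can_mouth below 0.009 m and angle between inner_stem's own z axis and vertical below 0.05 rad)).
It fails at once if the inner lid is dropped (moves faster than 0.5 m/s out of the fingers) (contact force between the fingers and inner below 0.1 N and linear speed of inner above 0.5 m/s).
It fails at once if the can is shoved more than 30 mm or tipped more than 0.2 rad (distance of can from where it was at the start of the episode above 0.03 m or angle between can's own z axis and vertical above 0.2 rad).
It fails at once if a bystander is moved more than 40 mm (distance of any of small_tin, wrench, mug, oil, bulb_box, bearing from where it was at the start of the episode above 0.04 m).
It also fails if it takes over 56 s, if anything falls off the work surface, if the arm or the gripper's body presses on something with over 40 N, if the wrist force passes 120 N, or if a joint passes its speed limit or range.

## Robot

A 7-joint arm with a two-finger parallel gripper is mounted at the origin on the work surface. World frame = base frame: x ahead of the robot, y to its left, z up, the work surface at z = 0. Lengths are in m, angles in rad, forces in N, time in s.
With the tool pointing down it reaches from about 0.375 to 0.925 m from the base axis. Payload 3.1 kg.
Tool frame: the origin (TCP) lies at the very end of the fingers, on their centre line; the grasp point (between the pads) lies 19 mm behind it; z points along the fingers, y is the line along which they close (so a half turn about z gives the same grasp; the last joint's range is limited). The gripper opens to 85 mm and grips with 20 to 120 N. Pads are 22 mm wide; open, the fingers measure 114 mm over their backs; the gripper's body (76 mm by 85 mm) begins 54 mm behind the grasp point. The pads swing forward as they close: fully open they stand 13 mm farther back than shut.
Start: joints at [-1.201, 0.383, 0.044, 1.598, -0.018, 1.161, -0.05], TCP at [0.293, 0.58, 0.231] pointing down, gripper open.
Joint ranges: [-2.61, 2.61], [-0.41, 2.15], [-1.48, 1.57], [0, 2.5], [-1.57, 4.71], [0.05, 1.97], [-2.85, 2.85]. Speed limits (rad/s): [2.79, 2.79, 3.14, 3.14, 3.14, 3.14, 3.14].

## Interface

Orientations are given as [roll, pitch, yaw] about the fixed x, y, z axes, in that order (R = Rz(yaw) Ry(pitch) Rx(roll)).
In Python, from plant import goto, move_l, move_joints, grip, wait, ik, read_camera, PlanningError, finish_job, current_t, current_joint_pos, current_qvel, current_tau, current_tcp_pos, current_tool_rot, current_ft_force, current_moment, current_width, current_gripper_force gives the robot as it stands. Calls block until the motion is done:
- goto(position, orientation): joint-space move of the TCP to a pose.
- move_l(position, rotation=None, velocity=0.15, threshold=None): straight line of the TCP; rotation=None keeps the orientation; velocity is the mean speed in m/s. With threshold (N) it stops when the force on the tool has changed by that much, and returns True; else False.
- move_joints(angles): joint-space move.
- grip(opening): opening from 0.0 (shut) to 1.0 (fully open); the grip force is fixed at half the most; returns when the fingers have stopped.
- wait(seconds).
- ik(position, orientation): joint angles nearest the present ones, or None.
- read_camera(name): name is "scene" or "top" or "wrist"; returns a dict with "frame" (400x640x3 uint8, red, green, blue), "fx", "fy", "cx", "cy" (pixels), "R" (3x3) and "t" (3): a world point X has camera coordinates R X + t. Camera axes: x right, y down, z forward; pixel columns grow to the right and rows downward; lengths in m; the calibration is good to about 2 mm. A picture is of the moment at which its call begins. There is no depth.
A pose or a line that the arm cannot do raises PlanningError and nothing moves.
- finish_job(): hands the job in; it is judged then, once.
Readings, each from a call of its own:
- current_t(): time.
- current_joint_pos(): joint angles.
- current_qvel(): joint speeds.
- current_tau(): joint torques, N m.
- current_tcp_pos(): TCP position.
- current_tool_rot(): TCP orientation.
- current_ft_force(): force on the tool from outside, world axes, zero at the start.
- current_moment(): the same for the moment, N m.
- current_width(): opening from 0.0 (shut) to 1.0 (fully open).
- current_gripper_force(): force on a finger pad.
Only numpy, scipy, OpenCV 4.12 (cv2) and the standard library are available. Lean on these libraries where they do the work, as an engineer would, in place of code of your own. Each camera call takes 0.05 s, during which the arm holds its last target. There are 200 camera calls.

## Working session

There is one attempt and no reset: what is moved stays moved. The work goes in short steps, each a Python script; the robot and the scene stay as the last script left them, time stands still between calls to the robot, and variables do not carry over. Pictures are saved under pics/ and viewed, at most 10 in all, crops included, and the job is handed in when it is done.

```bash
mkdir -p pics; ls; python3 - <<'E'
from plant import *
import cv2
for n in ("scene","top"):
    c=read_camera(n); cv2.imwrite(f"pics/{n}0.png",c["frame"][:,:,::-1])
    print(n,c["fx"],c["fy"],c["cx"],c["cy"],c["R"],c["t"])
print(current_t(),current_tool_rot(),current_tcp_pos(),current_width())
E
```

```text
pics
scene 404.446353295587 404.446353295587 319.3420284525534 204.9237343993685 [[-0.56929598  0.82189254 -0.01986819]
 [ 0.4484705   0.29020389 -0.84537324]
 [-0.68904013 -0.49017789 -0.53380646]] [ 0.31749993 -0.16166519  1.68117572]
top 468.8957129008693 468.8957129008693 317.31766664088536 199.50139953703646 [[ 0.11128123 -0.9937882  -0.00122814]
 [-0.96744293 -0.10804834 -0.22886621]
 [ 0.22731184  0.02665667 -0.97345711]] [-0.04713924  0.57087006  1.26866606]
0.1 [-3.13915986e+00  9.42076465e-05  2.67390757e+00] [0.29267654 0.57940777 0.22999878] 1.0002759881382866
```

View pics/scene0.png

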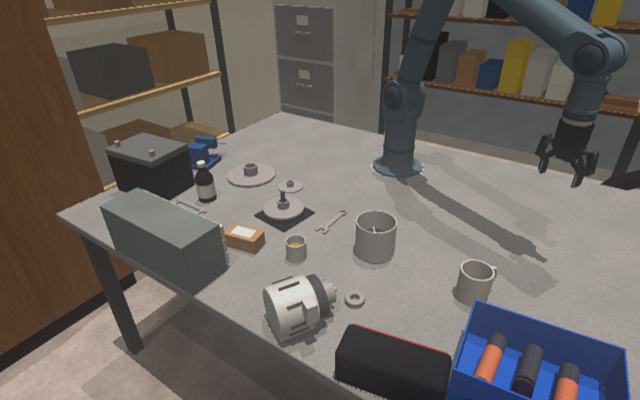

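View pics/top0.png

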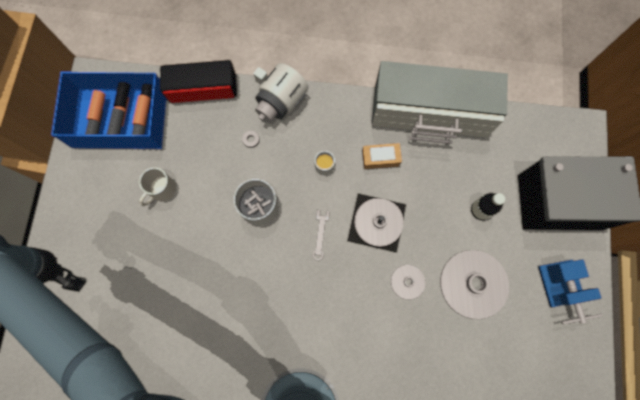

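Three things look like the cover. In the top view they are at (379,222) on the black mat with a stem, (475,284) large, and (408,282) small. The middle-sized one on the mat is the one that fits. The can is at top (256,201) and scene (376,237). I'll confirm with an enlarged crop, which I'll also use for measuring.

```bash
python3 - <<'E'
import cv2,numpy as np
s=cv2.imread("pics/scene0.png");t=cv2.imread("pics/top0.png")
z=lambda a:cv2.resize(a,None,fx=4,fy=4,interpolation=cv2.INTER_CUBIC)
A=z(s[170:240,230:330]);B=z(s[200:270,335:415]);C=z(t[185:255,330:430]);D=z(t[170:240,220:300])
cv2.imwrite("pics/crop.png",np.vstack([np.hstack([A,B]),np.hstack([C,D])]))
E
```

```text
(no output)
```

View pics/crop.png

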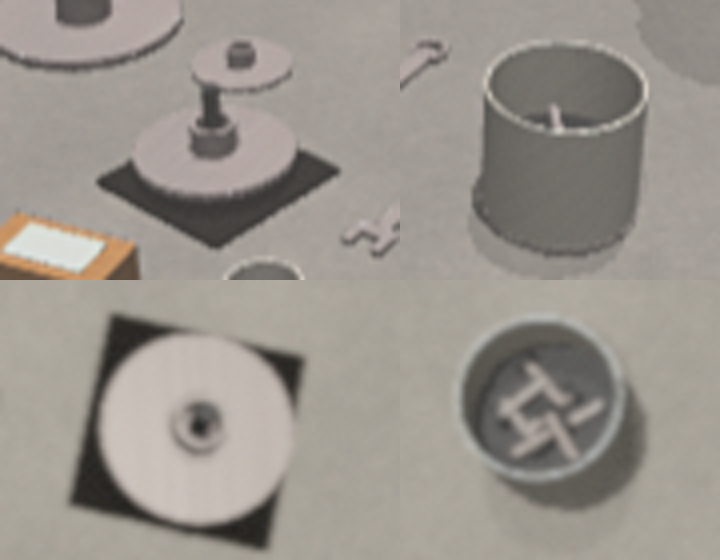

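The crop shows the mat set with its stem at scene (282.4,191.4), top (380,221.2). The collar top is at scene (283.2,201.2), top (379.8,221.8). The can rim centre is at scene (376.5,221.7), top (255,199.7). The cover on the mat is the middle-sized one and the only one with a tall stem.

```bash
cat > h.py <<'E'
import numpy as np,cv2
from plant import *
def P(c): return np.array([[c["fx"],0,c["cx"]],[0,c["fy"],c["cy"]],[0,0,1]])@np.c_[np.array(c["R"]),np.array(c["t"])]
def tri(c1,p1,c2,p2):
    X=cv2.triangulatePoints(P(c1),P(c2),np.array(p1,float).reshape(2,1),np.array(p2,float).reshape(2,1)).ravel();return X[:3]/X[3]
def proj(c,X):
    p=P(c)@np.r_[X,1];return p[:2]/p[2]
def onplane(c,p,z):  # pixel -> world at height z
    R=np.array(c["R"]);o=-R.T@c["t"];d=R.T@[(p[0]-c["cx"])/c["fx"],(p[1]-c["cy"])/c["fy"],1];return o+d*(z-o[2])/d[2]
E
python3 - <<'E'
from h import *
np.set_printoptions(precision=4,suppress=True)
s=read_camera("scene");t=read_camera("top")
for n,a,b,z in (("stem",(282.4,191.4),(380,221.2),.09),("collar",(283.2,201.2),(379.8,221.8),.056),("rim",(376.5,221.7),(255,199.7),.11)):
    print(n,tri(s,a,t,b),onplane(s,a,z),onplane(t,b,z))
for n,p in dict(mug=(153,182),tin=(325,161),box=(382,155),oil=(490,205),wr1=(323,215),wr2=(318,255),ring=(251,139)).items(): print(n,onplane(t,p,.05))
print(current_joint_pos())
E
```

```text
stem [ 0.5275 -0.1656  0.0847] [ 0.5352 -0.1628  0.09  ] [ 0.525  -0.1631  0.09  ]
collar [ 0.5313 -0.167   0.0483] [ 0.5405 -0.1581  0.056 ] [ 0.53   -0.1665  0.056 ]
rim [0.543  0.1883 0.1047] [0.5486 0.194  0.11  ] [0.5428 0.1857 0.11  ]
mug [0.5753 0.4979 0.05  ]
tin [0.6944 0.0075 0.05  ]
box [ 0.7314 -0.1574  0.05  ]
oil [ 0.6153 -0.4778  0.05  ]
wr1 [ 0.5329 -0.0042  0.05  ]
wr2 [ 0.4177 -0.0027  0.05  ]
ring [0.7381 0.2335 0.05  ]
[-1.2008  0.3835  0.0439  1.599  -0.0179  1.1612 -0.0499]
```

Triangulated heights fit: stem 0.085 against 0.090, rim 0.105 against 0.110. Next I'll take wrist views above both places.

```bash
python3 - <<'E'
from h import *
import pickle
np.set_printoptions(precision=4,suppress=True)
O=[np.pi,0,np.pi/2]
V={}
for n,p in dict(canA=(.50,.187,.33),canB=(.57,.187,.33),lidA=(.56,-.165,.33),lidB=(.49,-.165,.33)).items():
    goto(p,O); wait(.2); c=read_camera("wrist"); V[n]=c
    for X in ((.544,.188,.11),(.53,-.165,.09)): print(n,proj(c,X))
    print(current_tcp_pos(),-np.array(c["R"]).T@c["t"])
pickle.dump(V,open("v.pkl","wb"))
cv2.imwrite("pics/w.png",cv2.resize(np.vstack([np.hstack([V["canA"]["frame"],V["canB"]["frame"]]),np.hstack([V["lidA"]["frame"],V["lidB"]["frame"]])])[:,:,::-1],(800,500),interpolation=cv2.INTER_AREA))
print(current_t(),current_joint_pos())
E
```

```text
canA [364.0593 163.5063]
canA [342.1166 402.6469]
[0.4997 0.1881 0.3297] [0.4983 0.2714 0.4723]
canB [297.9488 162.6029]
canB [293.824  402.1763]
[0.5691 0.1874 0.3301] [0.5679 0.2703 0.4728]
lidA [ 300.9933 -307.6966]
lidA [293.8988 160.7351]
[ 0.5605 -0.1635  0.3298] [ 0.5593 -0.0801  0.4726]
lidB [ 395.1521 -310.5862]
lidB [356.6699 159.314 ]
[ 0.491  -0.1645  0.33  ] [ 0.4898 -0.0814  0.4729]
4.9583 [-0.5038  0.0427  0.7795  1.8172 -0.0301  1.2938  0.2846]
```

View pics/w.png

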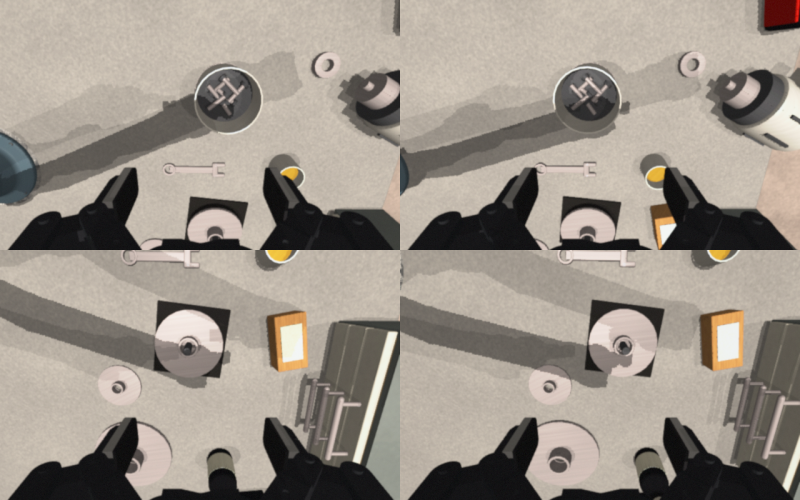

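The rims are near (365,160) and (300,158), and the stems near (301,154) and (357,153) at full resolution, as predicted. I'll enlarge these to read them precisely.

```bash
python3 - <<'E'
import pickle,cv2,numpy as np
V=pickle.load(open("v.pkl","rb"))
z=lambda n,x,y,w,k:cv2.resize(V[n]["frame"][y:y+w,x:x+w,::-1],None,fx=k,fy=k,interpolation=cv2.INTER_CUBIC)
a=np.hstack([z("canA",305,100,120,2.5),z("canB",240,100,120,2.5)])
b=np.hstack([z("lidA",270,125,60,5),z("lidB",327,125,60,5)])
cv2.imwrite("pics/w2.png",np.vstack([a,b])[:600])
for n,x,y in (("canA",305,100),("canB",240,100)):
    f=V[n]["frame"][y:y+120,x:x+120].astype(int); m=(f.min(2)>205).astype(np.uint8)
    k,l,st,_=cv2.connectedComponentsWithStats(m); i=1+np.argmax(st[1:,2]*st[1:,3]); q=np.argwhere(l==i)[:,::-1].astype(np.float32)
    e=cv2.fitEllipse(q); print(n,len(q),st[i],np.add(e[0],(x,y)),e[1])
E
```

```text
canA 289 [  6   8 102  52 289] [365.48178482 160.5386734 ] (103.35443115234375, 108.72188568115234)
canB 390 [  5   7 109  64 390] [299.17350769 159.83605194] (104.51008605957031, 108.08161163330078)
```

View pics/w2.png

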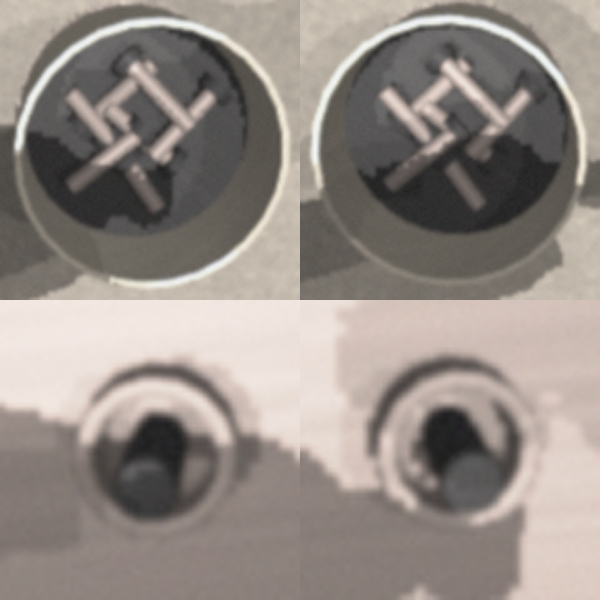

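```bash
python3 - <<'E'
from h import *
import pickle
np.set_printoptions(precision=4,suppress=True)
V=pickle.load(open("v.pkl","rb"))
for n,a,p,b,q,z in (("rim","canA",(366.0,160.8),"canB",(299.4,159.8),.11),("stem","lidA",(299.4,161.4),"lidB",(361.4,161.4),.09),("collar","lidA",(301.4,155.6),"lidB",(358,155.3),.056)):
    print(n,tri(V[a],p,V[b],q),onplane(V[a],p,z),onplane(V[b],q,z))
E
```

```text
rim [0.5457 0.1913 0.1117] [0.5459 0.1909 0.11  ] [0.5456 0.191  0.11  ]
stem [ 0.5358 -0.1675  0.0858] [ 0.5361 -0.1657  0.09  ] [ 0.5353 -0.1673  0.09  ]
collar [ 0.536  -0.1688  0.0466] [ 0.5365 -0.1662  0.056 ] [ 0.535  -0.1675  0.056 ]
```

Stem (0.536,-0.167), can axis (0.546,0.191), and the heights are plausible. Grasp and lift.

```bash
python3 - <<'E'
from h import *
np.set_printoptions(precision=4,suppress=True)
O=[np.pi,0,np.pi/2]
goto([.5358,-.167,.20],O); wait(.2); print(current_tcp_pos(),current_ft_force())
print(move_l([.5358,-.167,.061],O,.08,threshold=8)); wait(.2); print(current_tcp_pos(),current_ft_force())
grip(0.0); wait(.3); print(current_width(),current_gripper_force(),current_tcp_pos(),current_ft_force())
move_l([.5358,-.167,.085],O,.04); wait(.3); print(current_tcp_pos(),current_ft_force(),current_moment())
move_l([.5358,-.167,.26],O,.10); wait(.3); print(current_tcp_pos(),current_ft_force(),current_width(),current_t())
w=read_camera("wrist")["frame"][:,:,::-1];s=read_camera("scene")["frame"][:,:,::-1]
cv2.imwrite("pics/lift.png",np.hstack([cv2.resize(w,(480,300)),cv2.resize(s[120:250,200:340],(320,300))]))
E
```

```text
[ 0.5372 -0.1676  0.2025] [ 0.1465  0.7665 -0.1747]
False
[ 0.536  -0.167   0.0613] [ 0.0501  0.2553 -0.3316]
0.15136744917353295 58.41683864593506 [ 0.5363 -0.1671  0.0611] [ 2.3217 -0.0037 -1.9968]
[ 0.5356 -0.167   0.0848] [-0.2957 -0.6135 -6.2786] [ 0.0288 -0.0264 -0.0198]
[ 0.5357 -0.167   0.2598] [-0.1697 -0.0658 -5.7668] 0.15355969081280982 12.0583
```

View pics/lift.png

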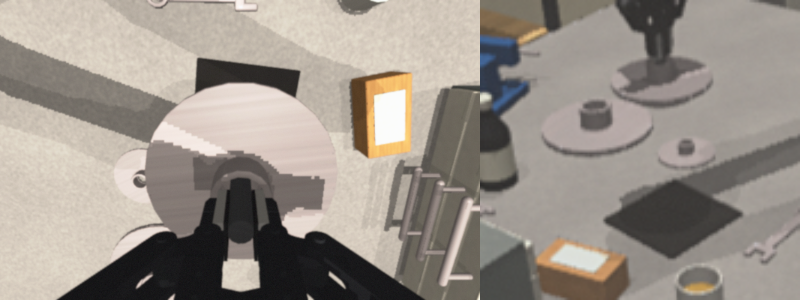

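The set is held nested and level, at 5.8 N, which matches both lids. Carrying it over the can and lowering gently.

```bash
python3 - <<'E'
from h import *
np.set_printoptions(precision=4,suppress=True)
O=[np.pi,0,np.pi/2]
C=[.5457,.191]
move_l([*C,.26],O,.15); wait(.3); print(current_tcp_pos(),current_ft_force())
print(move_l([*C,.172],O,.08,threshold=8)); wait(.3); print(current_tcp_pos(),current_ft_force())
print(move_l([*C,.146],O,.02,threshold=3)); wait(.2); print(current_tcp_pos(),current_ft_force(),current_moment(),current_t())
w=read_camera("wrist")["frame"][:,:,::-1];s=read_camera("scene")["frame"][:,:,::-1]
cv2.imwrite("pics/low.png",np.hstack([cv2.resize(w,(480,300)),cv2.resize(s[180:270,330:426],(320,300))]))
E
```

```text
[0.5457 0.1908 0.26  ] [-0.309  -0.1499 -6.0083]
False
[0.5459 0.1911 0.1724] [ 0.5252 -0.4197 -5.4812]
True
[0.5455 0.191  0.1511] [-0.3306 -0.2587  6.1671] [-0.0032  0.0104  0.027 ] 17.7167
```

View pics/low.png

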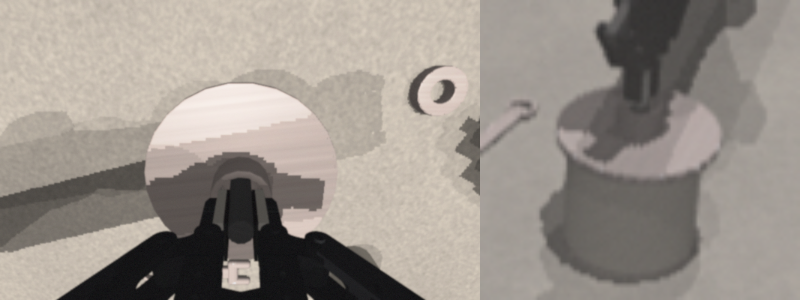

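The lid stopped at TCP z 0.1511, exactly the height for fully home, and it sits level. Release, then regrip on the collar. The pads stand a few mm back at a 40 mm opening, so I'll go down to 0.120.

```bash
python3 - <<'E'
from h import *
np.set_printoptions(precision=4,suppress=True)
O=[np.pi,0,np.pi/2]
grip(1.0); wait(.8); print(current_width(),current_tcp_pos(),current_ft_force())
c=read_camera("wrist");s=read_camera("scene")
w=c["frame"][:,:,::-1]
cv2.imwrite("pics/rel.png",np.hstack([cv2.resize(w,(480,300)),cv2.resize(s["frame"][180:270,330:426,::-1],(320,300))]))
print(proj(c,[.5457,.191,.18]),proj(c,[.5457,.191,.146]),current_t())
E
```

```text
0.9979531474111157 [0.5427 0.1901 0.1483] [-0.319   0.7376 -0.0016]
[331.1989 311.8798] [329.5606 266.0261] 19.4083
```

View pics/rel.png

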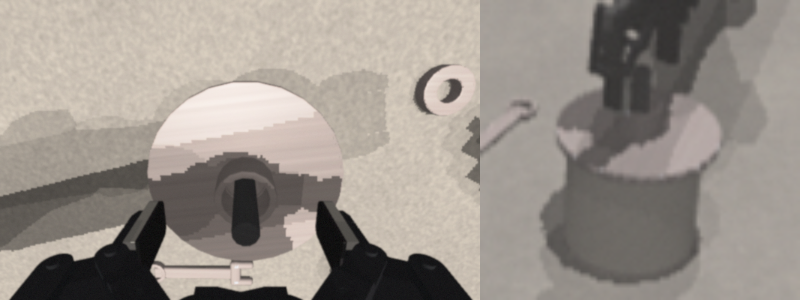

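```bash
python3 - <<'E'
from h import *
np.set_printoptions(precision=2,suppress=True)
c=read_camera("wrist"); f=c["frame"][:,:,::-1].copy()
th=np.linspace(0,2*np.pi,120)
for r,z,col in ((.07,.120,(0,255,0)),(.02,.146,(0,255,255)),(.0075,.180,(0,0,255))):
    q=np.array([proj(c,[.5457+r*np.cos(a),.191+r*np.sin(a),z]) for a in th])
    print(q.min(0)*.75,q.max(0)*.75); cv2.polylines(f,[np.round(q*8).astype(np.int32)],True,col,1,cv2.LINE_AA,3)
cv2.imwrite("pics/ov.png",cv2.resize(f[90:370,180:480],None,fx=2,fy=2))
print(current_tcp_pos(), current_tool_rot())
E
```

```text
[147.9   79.89] [345.71 260.63]
[214.9 169.8] [279.5  226.97]
[233.34 220.99] [263.47 246.36]
[0.54 0.19 0.15] [-3.14  0.    1.57]
```

View pics/ov.png

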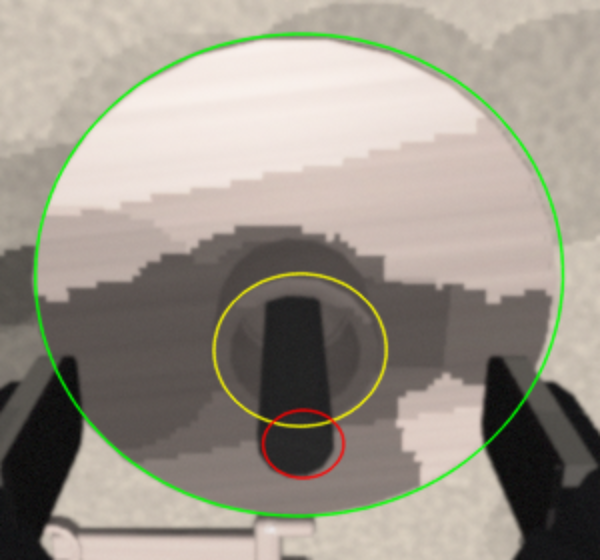

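The overlay matches the model to about 1.5 mm: disc, collar and stem are upright and home, with the centre at about x 0.5445. Descend to the collar, grip and lift straight up.

```bash
python3 - <<'E'
from h import *
np.set_printoptions(precision=4,suppress=True)
O=[np.pi,0,np.pi/2]
C=[.5445,.191]
print(move_l([*C,.148],O,.05)); 
print(move_l([*C,.120],O,.04,threshold=6)); wait(.3); print(current_tcp_pos(),current_ft_force(),current_t())
grip(0.0); wait(.3); print(current_width(),current_gripper_force(),current_tcp_pos(),current_ft_force(),current_moment())
E
```

```text
False
False
[0.5447 0.1911 0.1203] [ 0.6398 -0.0467  0.2817] 20.8583
0.4473618445589786 60.511805824935436 [0.5451 0.1911 0.1206] [-0.2303 -0.9027  3.8504] [-0.0884 -0.0328  0.0003]
```

```bash
python3 - <<'E'
from h import *
np.set_printoptions(precision=4,suppress=True)
O=[np.pi,0,np.pi/2]
C=[float(v) for v in current_tcp_pos()[:2]]
move_l([*C,.135],O,.03); wait(.2); print(current_tcp_pos(),current_ft_force(),current_width())
move_l([*C,.240],O,.05); wait(.8); print(current_tcp_pos(),current_ft_force(),current_width(),current_gripper_force(),current_t())
w=read_camera("wrist")["frame"][:,:,::-1];s=read_camera("scene")["frame"][:,:,::-1]
cv2.imwrite("pics/end.png",np.hstack([cv2.resize(w,(400,250)),cv2.resize(s[150:270,310:430],(250,250),interpolation=cv2.INTER_CUBIC)]))
E
```

```text
[0.5449 0.191  0.1348] [-0.0794  0.251  -2.8823] 0.4543773360925556
[0.5451 0.1911 0.24  ] [ 0.0701  0.1812 -2.9485] 0.4433897182755814 60.46350114047527 25.5583
```

View pics/end.png

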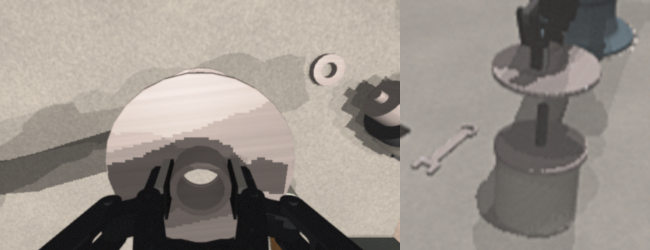

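The cover is held level and clear above the stem, and the inner lid with its stem is upright and seated on the can.

```bash
python3 -c "
from plant import *
print(finish_job())"
```

```text
the job is handed in; nothing more can be done
None
```

The job is handed in: in the last pictures the inner lid sits home on the can, and the arm holds the cover level about 12 cm above where it lay; the judge's verdict was not shown.

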